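# Park and chock the rolling pin

### The arm

A 6-joint arm with a two-finger parallel gripper is mounted at the origin on the work surface. World frame = base frame: x ahead of the robot, y to its left, z up, the work surface at z = 0. Lengths are in m, angles in rad, forces in N, time in s.
With the tool pointing down it reaches from about 0.3 to 0.825 m from the base axis. Payload 5.4 kg.
Tool frame: the origin (TCP) lies at the very end of the fingers, on their centre line; the grasp point (between the pads) lies 19 mm behind it; z points along the fingers, x is the direction in which the jaws open and shut, and the axes are right-handed (so a half turn about z gives the same grasp; the last joint's range is limited). The gripper opens to 92 mm and grips with 3 to 60 N. Pads are 20 mm wide; open, the fingers measure 128 mm over their backs; the gripper's body (75 mm by 189 mm) begins 69 mm behind the grasp point.
Start: joints at [0.904, 0.158, 1.597, -0, 1.386, -0.21], TCP at [0.254, 0.516, 0.215] pointing down, gripper open.
Joint ranges: [-2.91, 2.91], [-0.94, 2.29], [0.18, 2.7], [-1.29, 4.43], [0.17, 2.64], [-3, 3]. Speed limits (rad/s): [2.57, 2.57, 3.14, 3.14, 3.14, 3.14].

### API

Orientations are given as a rotation vector (axis times angle).
In Python, from workcell import bot gives the robot as it stands. Calls block until the motion is done:
- bot.goto(position, orientation): joint-space move of the TCP to a pose.
- bot.line_to(position, rot=None, max_speed=0.15): straight line of the TCP; rot=None keeps the orientation; max_speed is the mean speed in m/s.
- bot.set_joints(angles): joint-space move.
- bot.set_gripper(opening, newtons=None): opening from 0.0 (shut) to 1.0 (fully open); newtons is the grip in N (None keeps the last); returns when the fingers have stopped.
- bot.hold(seconds).
- bot.inverse_kinematics(position, orientation): joint angles nearest the present ones, or None.
- bot.read_camera(name): name is "side" or "top"; returns a dict with "pixels" (480x640x3 uint8, blue, green, red), "fx", "fy", "cx", "cy" (pixels), "R" (3x3) and "t" (3): a world point X has camera coordinates R X + t. Camera axes: x right, y down, z forward; pixel columns grow to the right and rows downward; lengths in m; the calibration is good to about 2 mm. A picture is of the moment at which its call begins. There is no depth.
A pose or a line that the arm cannot do raises bot.MotionError and nothing moves.
- bot.job_done(): hands the job in, once; it reports no verdict.
Readings, each from a call of its own:
- bot.current_clock(): time.
- bot.current_joints(): joint angles.
- bot.current_joint_vel(): joint speeds.
- bot.current_effort(): joint torques, N m.
- bot.current_ee_pos(): TCP position.
- bot.current_tool_rot(): TCP orientation.
- bot.current_contact_force(): force on the tool from outside, world axes, zero at the start.
- bot.current_ft_torque(): the same for the moment, N m.
- bot.current_opening(): opening from 0.0 (shut) to 1.0 (fully open).
Only numpy, scipy, OpenCV 4.12 (cv2) and the standard library are available. Lean on these libraries where they do the work, as an engineer would, in place of code of your own. Each camera call takes 0.05 s, during which the arm holds its last target. There are 200 camera calls.

### The job

Park the wooden rolling pin where it cannot roll off the board: with your fingertips on it, roll it away from the small wooden box until it comes to rest with both of its handle ends between the two low wooden cleats, leaving the box where it stands meanwhile. Then push the wooden box along the board until it stands close up against the pin as a chock, with the pin still between the cleats. Nothing is to be picked up or tipped, and everything else on the board stays where it is.

Things in the scene. Friction and masses are not known exactly. Their poses are not given: they have to be found in the camera images.
- rack: Two low dark wooden cleats screwed to the board, each 12 mm thick (x), 50 mm long (y), 14 mm high. Origin on the board half-way between them; x runs from the near cleat to the far one (cleat middles at x = -122 and +122 mm); y, to the robot's left, is the way the pin has to roll. The pin starts 80 to 160 mm off on the -y side, within 2 degrees of parallel to x; it belongs with its axis over the origin.
- pin_center (a point): Centre of the wooden rolling pin, on its axis, 22 mm above the board: barrel 44 mm in diameter, 130 mm long, with a handle 17 mm in diameter, 35 mm long on each end; 200 mm overall, about 0.22 kg. It lies on its barrel and, rolled slowly, stops by itself within 1 to 2 cm. A fingertip drawn over its top goes twice as far as the pin.
- pin_far_end (a point): Middle of the end face of the pin's handle that is farther from the robot, 100 mm from pin_center along the axis.
- pin_near_end (a point): Middle of the end face of the pin's handle that is nearer the robot, 100 mm from pin_center along the axis.
- box_center (a point): Centre (half-way up, 22.5 mm above the board) of the small closed dark wooden box, 80 mm (its x) by 60 mm (its y) by 45 mm high, about 0.22 kg, loose. It starts 8 to 14 mm from the pin, on the pin's -y side, its +y face towards the pin: no room for a finger between them.
- lantern_tray_front (a point): Bystander: middle of the front of the pull-out tray in the base of the grey lantern (the lantern, 240 mm tall, is fixed; its tray stands 0 to 40 mm out); to be left alone.
- glass: Bystander: steel drinking glass, 90 mm tall; origin under its middle; to be left alone.
- soap_dish: Bystander: green soap dish with a bar of soap; origin under its middle; to be left alone.
- saucer: Bystander: white ceramic saucer, 130 mm across; origin under its middle; to be left alone.
- jar: Bystander: amber glass jar, 100 mm tall; origin under its middle; to be left alone.
- tin: Bystander: paper-wrapped food tin, 85 mm tall; origin under its middle; to be left alone.
- spoon: Bystander: spoon, 170 mm long; origin under its middle; to be left alone.
- pin: The whole rolling pin: origin at pin_center, x along its axis towards pin_far_end; y and z turn with it as it rolls (z up at the start).
- box: The whole wooden box: origin at the centre of its underside.
There are look-alikes about, which are no part of the job. Several things look just like the box: the one meant starts nearest to the robot's base.

How it is judged:
On the way, in this order (a step that is already met when the one before it is completed fails the run):
1. the pin has rolled (not slid) over a third of a turn, the box still where it stood (angle between pin_center's own z axis and vertical above 2.2 rad and distance of box_center from where it was at the start of the episode below 0.02 m), for 0.02 s.
2. the pin rests with both handle ends between the cleats, the box still where it stood (y of pin_far_end in the frame of rack between -0.016 and 0.016 m and y of pin_near_end in the frame of rack between -0.016 and 0.016 m and height (world z) of pin_center below 0.027 m and linear speed of pin below 0.02 m/s and distance of box_center from where it was at the start of the episode below 0.02 m), for 0.3 s.
3. the box stands close up against the pin (y of pin_center in the frame of box_center between 0.045 and 0.059 m and x of pin_center in the frame of box_center between -0.045 and 0.045 m and height (world z) of box_center below 0.028 m), for 0.1 s.
At the end, for the whole second after the job is handed in: The pin lies on the board at rest with each handle end within 16 mm of the cleats' middle line (so wholly between the cleats), and the box stands at rest on the board with its +y face within 7 mm of the pin's barrel and the barrel's middle opposite it (within 45 mm sideways) (all of step 3 and y of pin_far_end in the frame of rack between -0.016 and 0.016 m and y of pin_near_end in the frame of rack between -0.016 and 0.016 m and height (world z) of pin_center below 0.027 m and linear speed of each of pin, box below 0.01 m/s); the robot touches nothing.
It fails at once if the pin is lifted (height (world z) of pin_center above 0.032 m).
It fails at once if the box is lifted or tipped (height (world z) of box_center above 0.034 m or angle between box_center's own z axis and vertical above 0.35 rad).
It fails at once if a bystander is disturbed (distance of any of glass, soap_dish, saucer, jar, tin, spoon from where it was at the start of the episode above 0.025 m or distance of lantern_tray_front from where it was at the start of the episode above 0.012 m).
It also fails if it takes over 72 s, if anything falls off the work surface, if the arm or the gripper's body presses on something with over 40 N, if the wrist force passes 120 N, or if a joint passes its speed limit or range.

## Working session

There is one attempt and no reset: what is moved stays moved. The work goes in short steps, each a Python script; the robot and the scene stay as the last script left them, time stands still between calls to the robot, and variables do not carry over. Pictures are saved under pics/ and viewed, about 8 in all and at most 12, crops included, and the job is handed in when it is done.

```bash
mkdir -p pics; ls
python3 - <<'E'
from workcell import bot
import cv2,pickle
for n in("top","side"):
    c=bot.read_camera(n);cv2.imwrite(f"pics/{n}0.png",c["pixels"]);pickle.dump(c,open(f"{n}0.pkl","wb"))
    print(n,c["fx"],c["cx"],c["cy"],c["R"],c["t"])
print(bot.current_tool_rot(),bot.current_clock())
E
```

```text
pics
top 598.7914840803663 315.428314573247 235.88744204733794 [[ 0.01867969 -0.99981872 -0.00368658]
 [-0.98260582 -0.01767648 -0.18486031]
 [ 0.18476164  0.00707559 -0.98275789]] [-0.00341584  0.53519979  1.26911167]
side 531.4308104308426 315.83222073825794 241.8734741020256 [[ 0.97994871 -0.19887991 -0.01213696]
 [-0.13467751 -0.61624809 -0.7759512 ]
 [ 0.14684172  0.76202695 -0.63067617]] [-0.5438071   0.12820639  1.18512138]
[ 2.66622951e+00  1.66048188e+00 -2.54228230e-03] 0.1
```

View pics/top0.png

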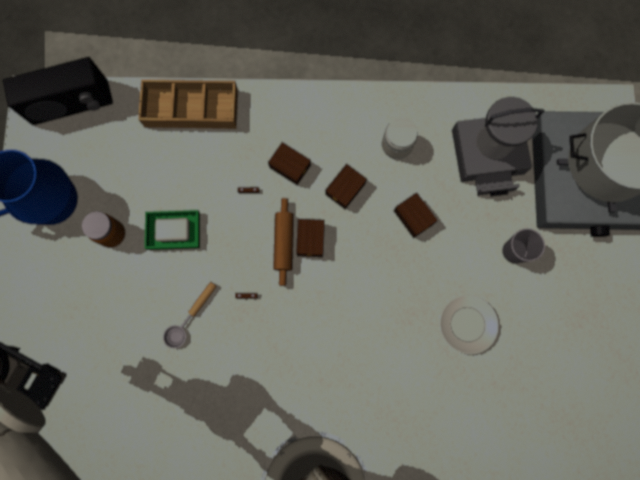

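View pics/side0.png

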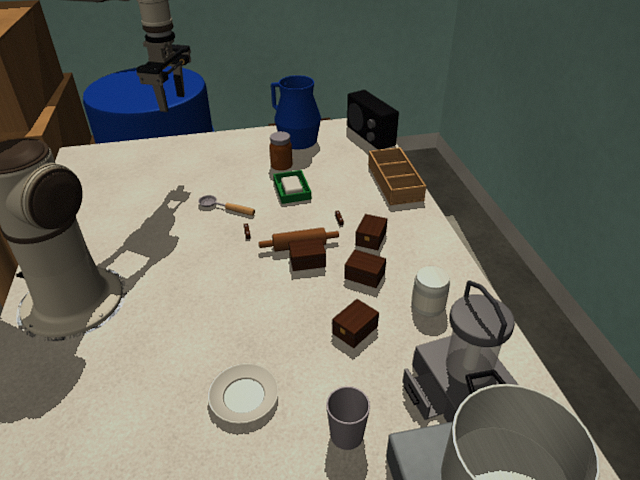

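Box candidates in the top view are at (311,238), (290,163), (346,186) and (415,215). The one beside the pin at (284,241), (311,238), also has the lowest x, so it is nearest the base. Cleats are at (248,190) and (247,296). Next I measure these and check them in a crop.

```bash
cat > h.py <<'E'
import numpy as np,cv2
def ray(c,uv,z):
    uv=np.atleast_2d(np.float64(uv)); d=np.c_[(uv[:,0]-c["cx"])/c["fx"],(uv[:,1]-c["cy"])/c["fy"],np.ones(len(uv))]@c["R"]
    o=-c["R"].T@c["t"]; return o+d*((z-o[2])/d[:,2])[:,None]
def proj(c,X):
    p=np.atleast_2d(X)@c["R"].T+c["t"]; return np.c_[c["fx"]*p[:,0]/p[:,2]+c["cx"],c["fy"]*p[:,1]/p[:,2]+c["cy"]]
def blobs(c,lo,hi,roi,amin=30):
    x0,y0,x1,y1=roi; h=cv2.cvtColor(c["pixels"][y0:y1,x0:x1],cv2.COLOR_BGR2HSV)
    m=cv2.inRange(h,lo,hi); k,_=cv2.findContours(m,cv2.RETR_EXTERNAL,cv2.CHAIN_APPROX_NONE)
    return m,[q.reshape(-1,2)+[x0,y0] for q in k if cv2.contourArea(q)>amin]
E
python3 - <<'E'
import pickle,cv2,numpy as np
from h import *
c=pickle.load(open("top0.pkl","rb"));s=pickle.load(open("side0.pkl","rb"))
H=cv2.cvtColor(c["pixels"],cv2.COLOR_BGR2HSV)
for p in[(284,241),(284,204),(282,278),(311,230),(311,253),(248,190),(247,296),(265,240),(243,190)]: print(p,H[p[1],p[0]])
print(ray(c,[(248,190),(247,296)],.014),ray(c,[(284,201),(283,282)],.022),ray(c,[(311,237)],.045))
a=cv2.resize(c["pixels"][170:310,225:345],None,fx=4,fy=4,interpolation=2)
b=cv2.resize(s["pixels"][195:285,225:350],None,fx=3,fy=3,interpolation=2)
o=np.zeros((600,800,3),np.uint8);o[:560,:480]=a;o[:270,490:800]=b[:,:310];cv2.imwrite("pics/crop0.png",o)
E
```

```text
(284, 241) [ 14 172  92]
(284, 204) [ 14 177  98]
(282, 278) [ 13 174 101]
(311, 230) [ 11 192  53]
(311, 253) [ 11 178  53]
(248, 190) [ 11 178  53]
(247, 296) [ 11 178  56]
(265, 240) [ 38  20 140]
(243, 190) [  8 102  60]
[[0.64640711 0.16357802 0.014     ]
 [0.40324987 0.15619243 0.014     ]] [[0.61989672 0.07961406 0.022     ]
 [0.43504614 0.07658535 0.022     ]] [[0.53341431 0.01617347 0.045     ]]
```

View pics/crop0.png

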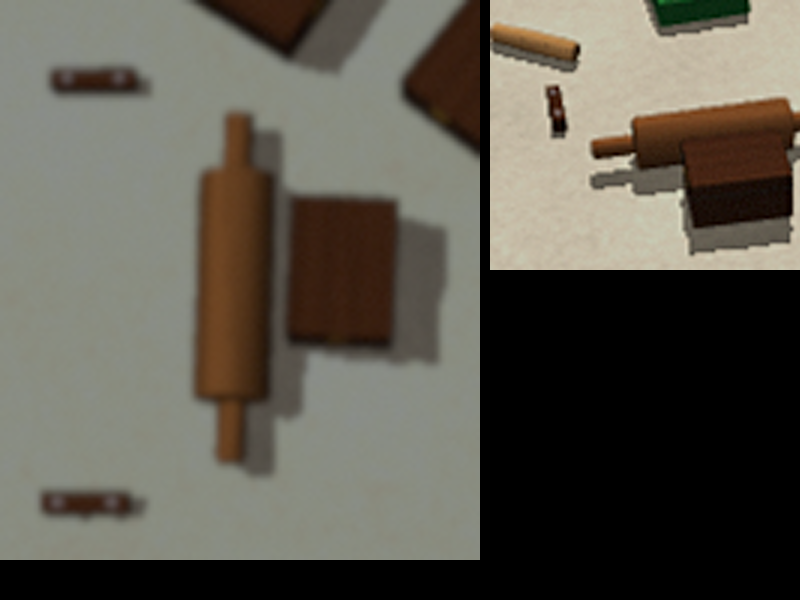

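The crop shows the pin with the box close on its right (-y side), and the cleats to the left. My numbers match the given sizes: the cleats come out 243 mm apart and the pin must travel about 82 mm. Next come the precise contours, then a gentle touch on the pin top with two spread fingertips, jaws along the pin.

```bash
cat >> h.py <<'E'
def pin(c):
    roi=(215,180,330,300); _,k=blobs(c,(8,120,68),(20,255,255),roi,200)
    P=ray(c,max(k,key=cv2.contourArea),.022)[:,:2]
    # axis: midline fitted over slices in x
    sl=[(x+.0025,(q[:,1].min()+q[:,1].max())/2) for x in np.arange(P[:,0].min()+.003,P[:,0].max()-.008,.005) for q in [P[(P[:,0]>=x)&(P[:,0]<x+.005)]] if len(q)>1]
    a,b=np.polyfit(*np.array(sl).T,1); xm=(P[:,0].min()+P[:,0].max())/2
    return np.array([xm,a*xm+b]),np.arctan(a),np.ptp(P[:,0])
def darkblobs(c,roi,z,amin):
    _,k=blobs(c,(0,80,0),(20,255,67),roi,amin)
    out=[]
    for q in k:
        P=ray(c,q,z)[:,:2]; r=cv2.minAreaRect(np.float32(P*1000)); out.append((np.round(r[0],1),np.round(r[1],1),round(r[2],1)))
    return out
E
python3 - <<'E'
import pickle
from h import *
c=pickle.load(open("top0.pkl","rb"))
print(pin(c));print("cleats",darkblobs(c,(228,175,268,310),.014,20));print("box",darkblobs(c,(294,212,330,265),.045,100))
from workcell import bot
r=(np.pi,0,0)
p,yaw,L=pin(c)
R=cv2.Rodrigues(np.float64(r))[0]; R=cv2.Rodrigues(np.array([0,0,yaw]))[0]@R; rv=cv2.Rodrigues(R)[0].ravel()
print(rv,bot.inverse_kinematics([p[0],p[1]-.005,.05],rv))
bot.goto([p[0],p[1]-.005,.09],rv);bot.set_gripper(.5)
f0=np.array(bot.current_contact_force());print(f0,bot.current_opening(),bot.current_clock())
bot.line_to([p[0],p[1]-.005,.048])
for z in(.046,.045,.044,.0435,.043,.0425,.042,.0415,.041):
    bot.line_to([p[0],p[1]-.005,z],max_speed=.02); f=np.array(bot.current_contact_force())-f0
    print(z,f.round(2),np.round(bot.current_ee_pos(),4))
    if f[2]>5: break
print(bot.current_clock())
E
```

```text
(array([0.52754962, 0.08194879]), np.float64(-0.0027387361188983645), np.float64(0.19414225795343848))
cleats [(array([404.3, 159.5]), array([ 6.7, 24.5]), 1.1), (array([647.6, 162.5]), array([ 7.1, 43.8]), 1.0)]
box [(array([531.7,  18.7]), array([58.6, 82. ]), 88.6)]
[ 3.14158971 -0.004302   -0.        ] [-8.19983759e-02  2.44383972e-01  1.84835703e+00 -4.44089210e-16
  1.04885166e+00 -7.92596397e-02]
[-0.64716714  0.35908503  0.86025997] 0.5013244807315335 2.8333
0.046 [ 0.25 -0.02 -0.79] [0.5279 0.0769 0.0466]
0.045 [ 0.12  0.04 -0.73] [0.5276 0.077  0.0451]
0.044 [-0.37 -0.3   1.8 ] [0.5278 0.0769 0.0443]
0.0435 [-1.63 -0.95  5.17] [0.5279 0.077  0.0442]
4.2667
```

Contact is at z≈0.044, as expected. The pin's shaded side was cut off by the mask, so I'll fix that, then do a short first stroke and remeasure.

```bash
sed -i 's/blobs(c,(8,120,68)/blobs(c,(0,110,25)/; s/P=ray(c,max(k,key=cv2.contourArea),.022)/P=ray(c,max(k,key=lambda q:np.ptp(q[:,1])),.022)/' h.py
cat >> h.py <<'E'
def stroke(bot,rv,d,s):
    "from present contact, draw the tips s along d, then lift"
    p=np.array(bot.current_ee_pos()); bot.line_to([p[0]+d[0]*s,p[1]+d[1]*s,.0433],max_speed=.04)
    print("drag F",np.round(bot.current_contact_force(),1)); bot.hold(.15)
    p=np.array(bot.current_ee_pos()); bot.line_to([p[0],p[1],.06],max_speed=.06)
E
python3 - <<'E'
import pickle
from h import *
from workcell import bot
c=pickle.load(open("top0.pkl","rb"));print("start",pin(c))
d=(-np.sin(.012),np.cos(.012)); rv=np.array(bot.current_tool_rot())
stroke(bot,rv,d,.018)
p=np.array(bot.current_ee_pos());print(p,bot.current_clock())
bot.line_to([p[0],p[1]-.03,.16],max_speed=.3)
c=bot.read_camera("side");cv2.imwrite("pics/s1.png",c["pixels"]);pickle.dump(c,open("s1.pkl","wb"))
t=bot.read_camera("top");cv2.imwrite("pics/t1.png",t["pixels"]);pickle.dump(t,open("t1.pkl","wb"))
print(bot.current_clock())
a=np.zeros((480,800,3),np.uint8);a[:,:400]=cv2.resize(t["pixels"][170:310,215:345],(400,480));a[:,400:]=cv2.resize(c["pixels"][170:290,225:345],(400,480));cv2.imwrite("pics/c1.png",a)
E
```

```text
start (array([0.52756983, 0.0787361 ]), np.float64(0.0016026637067441858), np.float64(0.1941826792979549))
drag F [-2.3  0.2  9. ]
[0.5281753  0.09501261 0.06040727] 5.4417
6.0417
```

View pics/c1.png

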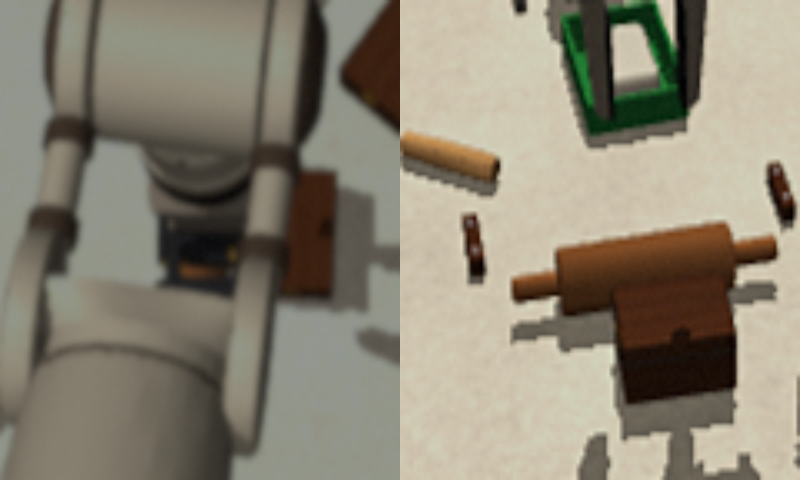

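The side view still sees both handle ends under the raised arm: near end at about (260,242), far end at about (337,232). The box is unmoved. I'll use those handle tips as the tracker, checked first against the start picture.

```bash
cat >> h.py <<'E'
def tips(c):
    "pin handle ends (near, far) from the side view, at z=.022"
    # bright brown, excludes dark box
    _,k=blobs(c,(3,100,58),(22,255,255),(255,195,352,265),40)
    q=max(k,key=lambda q:np.ptp(q[:,0]))
    l=q[q[:,0]<=q[:,0].min()+2].mean(0); r=q[q[:,0]>=q[:,0].max()-2].mean(0)
    return ray(c,[l,r],.022)[:,:2]
E
python3 - <<'E'
import pickle
from h import *
for n in("side0","s1"):
    c=pickle.load(open(n+".pkl","rb"));t=tips(c);print(n,t.round(4).tolist(),t.mean(0).round(4),np.linalg.norm(t[1]-t[0]))
# cleats in side view
c=pickle.load(open("s1.pkl","rb"))
_,k=blobs(c,(0,80,0),(25,255,90),(235,205,350,242),5)
for q in k: print("dark",q.mean(0),ray(c,[(q.min(0)+q.max(0))/2],.010)[0][:2].round(4),np.ptp(q,axis=0))
E
```

```text
side0 [[0.432, 0.0805], [0.6255, 0.0809]] [0.5287 0.0807] 0.19349567093913628
s1 [[0.4326, 0.0871], [0.6251, 0.0885]] [0.5288 0.0878] 0.19250814301094038
dark [300.92592593 237.51234568] [0.5377 0.1019] [72 10]
dark [246.54761905 230.9047619 ] [0.4056 0.1518] [ 5 14]
dark [338.69230769 217.12820513] [0.649  0.1574] [ 6 13]
```

```bash
cat >> h.py <<'E'
def roll(bot,rv,p,travel,yaw=.015):
    "one stroke centred on the pin at p, pin travel = travel"
    d=np.array([-np.sin(yaw),np.cos(yaw)]); a=p-d*min(travel/2,.0085)
    bot.line_to([*a,.08],rot=rv,max_speed=.2); bot.line_to([*a,.047],max_speed=.1); bot.line_to([*a,.0433],max_speed=.03)
    print("  press",round(bot.current_contact_force()[2],1),end=" ")
    stroke(bot,rv,d,2*travel)
    e=np.array(bot.current_ee_pos()); bot.line_to([e[0],e[1]-.02,.14],max_speed=.25)
E
python3 - <<'E'
import pickle
from h import *
from workcell import bot
rv=np.array(bot.current_tool_rot()); p=np.array([.5282,.0868])
for i in range(3):
    roll(bot,rv,p,.0155); c=bot.read_camera("side"); pickle.dump(c,open(f"s2{i}.pkl","wb"))
    t=tips(c); n=t.mean(0)-[.0005,.001]; L=np.linalg.norm(t[1]-t[0]); print(t.round(4).tolist(),n.round(4),L.round(3),round(bot.current_clock(),1))
    if not(.185<L<.205 and .004<n[1]-p[1]<.025): print("stop");break
    p=n
cv2.imwrite("pics/s2.png",cv2.resize(c["pixels"][160:300,200:380],(720,560)))
E
```

```text
press 2.2 drag F [-1.1 -0.1  7. ]
[[0.432, 0.1032], [0.6259, 0.1035]] [0.5285 0.1024] 0.194 9.4
  press 3.0 drag F [-1.1  0.9  7.2]
[[0.4317, 0.1199], [0.6248, 0.1198]] [0.5277 0.1188] 0.193 12.6
  press 1.5 drag F [-0.5  0.4  6.6]
[[0.4315, 0.1381], [0.6255, 0.1371]] [0.528  0.1366] 0.194 15.9
```

View pics/s2.png

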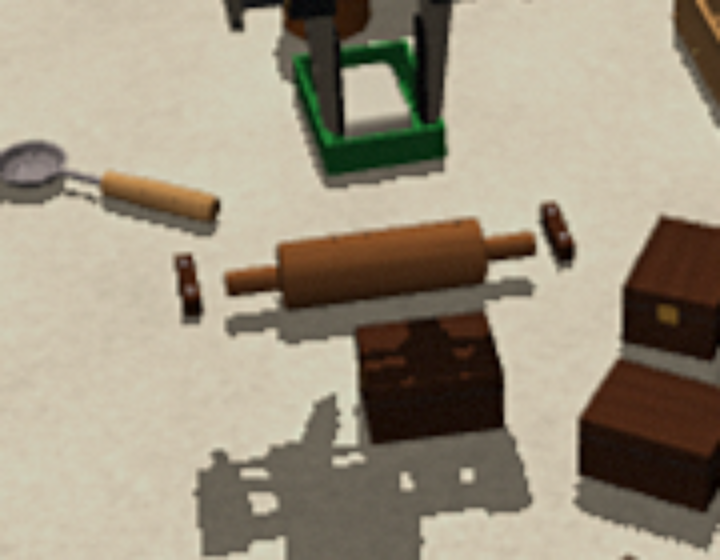

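The pin has rolled about 58 mm and sits between the cleats in x, with the box untouched. About 22 mm remain, so two more strokes.

```bash
sed -i 's/(255,195,352,265)/(256,207,345,265)/' h.py
python3 - <<'E'
import pickle
from h import *
from workcell import bot
rv=np.array(bot.current_tool_rot()); p=np.array([.528,.1366])
print(proj(pickle.load(open("s1.pkl","rb")),[[.4315,.16,.022],[.6255,.16,.022]]))
for i in range(3):
    go=.159-p[1]
    if go<.004: break
    roll(bot,rv,p,min(go*(.5 if go>.0155 else .9),.0155)); c=bot.read_camera("side")
    t=tips(c); n=t.mean(0)-[.0005,.001]; L=np.linalg.norm(t[1]-t[0]); print(t.round(4).tolist(),n.round(4),L.round(3),round(bot.current_clock(),1))
    if not(.185<L<.205 and .002<n[1]-p[1]<.025): print("stop");break
    p=n
e=np.array(bot.current_ee_pos()); bot.line_to([e[0],e[1],.2],max_speed=.25)
rv=np.array([np.pi,0,0]); bot.goto([.53,-.08,.2],rv); bot.set_gripper(.35)
c=bot.read_camera("side");t=bot.read_camera("top");pickle.dump((t,c),open("p3.pkl","wb"));print(tips(c))
print(pin(t),darkblobs(t,(225,175,268,310),.014,20),darkblobs(t,(294,212,330,265),.045,100))
print(bot.current_clock())
a=np.zeros((480,800,3),np.uint8);a[:,:400]=cv2.resize(t["pixels"][170:310,215:345],(400,480));a[:,400:]=cv2.resize(c["pixels"][170:290,235:350],(400,480));cv2.imwrite("pics/c3.png",a)
E
```

```text
[[255.87503217 224.01815596]
 [330.05326268 214.36033737]]
  press 2.7 drag F [-0.9  0.3  7.5]
[[0.4321, 0.1475], [0.6252, 0.1457]] [0.5281 0.1456] 0.193 18.9
  press 2.3 drag F [-1.   0.1  7.4]
[[0.4339, 0.1612], [0.6254, 0.1584]] [0.5291 0.1588] 0.192 22.0
[[0.43393736 0.16170666]
 [0.54185772 0.14016203]]
(array([0.52835467, 0.15878561]), np.float64(0.007260826356293156), np.float64(0.1942284736915555)) [(array([525.7, 143.1]), array([ 14. , 133.8]), 86.1), (array([646.4, 162.4]), array([ 4.7, 43.7]), 1.0)] [(array([549.8,  42. ]), array([21. , 57.2]), 65.1)]
23.7667
```

View pics/c3.png

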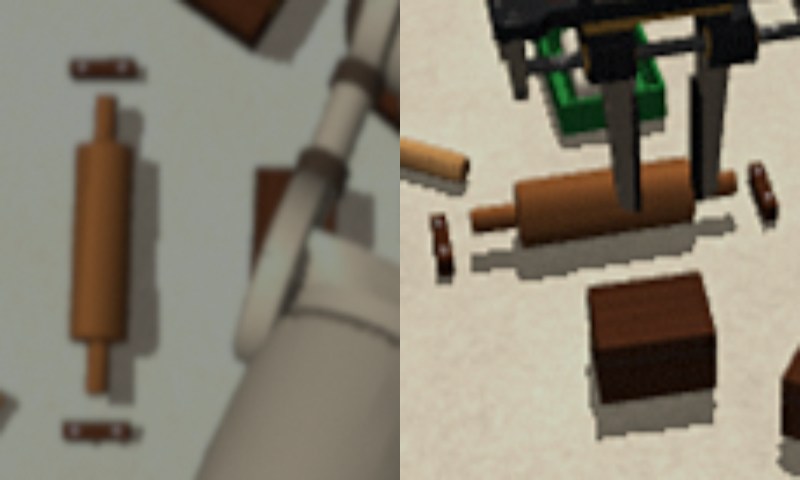

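The pin sits centred between the cleats (y≈0.159 in both views), and the box is still where it started. Next I push the box from behind with both fingertips low, stop short at about a 12 mm gap, retract and look.

```bash
cat > m.py <<'E'
from h import *
import pickle
from workcell import bot
rv=np.array([np.pi,0,0])
def away():
    e=np.array(bot.current_ee_pos())
    bot.line_to([e[0],e[1]-.03,e[2]],max_speed=.1); bot.line_to([e[0],e[1]-.03,.2],max_speed=.25)
    bot.set_joints([0.904,0.158,1.597,0,1.386,-0.21])
def look(n):
    c=bot.read_camera("side");t=bot.read_camera("top");pickle.dump((t,c),open(n+".pkl","wb"))
    print("tips",tips(c).round(4).tolist(),"pin",pin(t),"t",bot.current_clock())
    print("dark",darkblobs(t,(240,212,345,270),.045,200))
    a=np.zeros((480,800,3),np.uint8);a[:,:400]=cv2.resize(t["pixels"][170:310,215:345],(400,480));a[:,400:]=cv2.resize(c["pixels"][170:290,235:350],(400,480));cv2.imwrite(f"pics/{n}.png",a)
E
python3 - <<'E'
from m import *
f0=np.array(bot.current_contact_force())
bot.line_to([.532,-.045,.2],rot=rv,max_speed=.2);bot.line_to([.532,-.045,.06],max_speed=.2);bot.line_to([.532,-.045,.018],max_speed=.1)
print(np.array(bot.current_contact_force())-f0)
for y in(-.03,-.02,0,.03,.055):
    bot.line_to([.532,y,.018],max_speed=.05);print(y,(np.array(bot.current_contact_force())-f0).round(1),np.round(bot.current_ee_pos(),4))
away();look("c4")
E
```

```text
[-0.2750599   0.59845585  0.69819613]
-0.03 [0.6 0.5 0.4] [ 0.5321 -0.0296  0.0182]
-0.02 [-0.5 -0.6  0.2] [ 0.5319 -0.0196  0.018 ]
0 [-0.2 -1.   0. ] [5.319e-01 5.000e-04 1.790e-02]
0.03 [0.6 0.8 0.1] [0.5319 0.0303 0.018 ]
0.055 [0.3 0.8 0.2] [0.5319 0.0554 0.018 ]
tips [[0.4339, 0.1617], [0.6255, 0.159]] pin (array([0.52728407, 0.15874161]), np.float64(0.0045218902638748245), np.float64(0.19636967141659906)) t 31.7167
dark [(array([531.1,  94.7]), array([83.2, 60. ]), 1.0)]
```

View pics/c4.png

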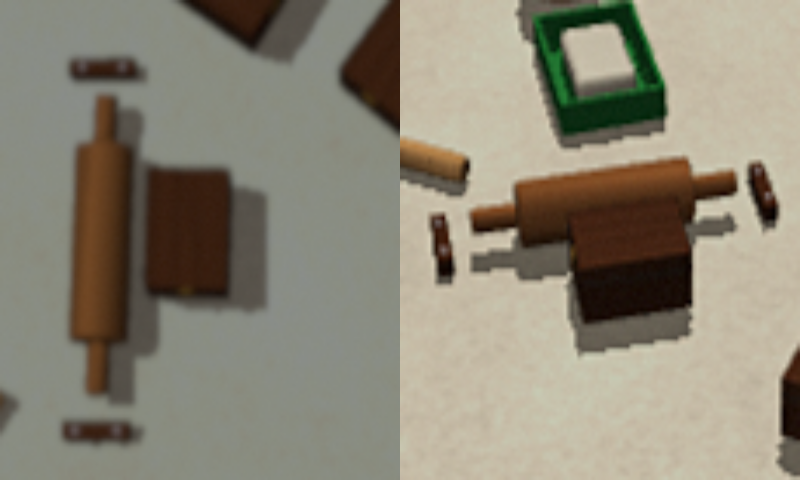

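The box moved squarely to y=0.0947, as predicted, with a gap to the pin of about 12 mm (pin unmoved). I'll push 10 mm more, which should leave about 2 mm.

Run:
```python
from m import *
bot.goto([.532,.025,.2],rv);bot.line_to([.532,.025,.018],max_speed=.15)
bot.line_to([.532,.05,.018],max_speed=.05);bot.line_to([.532,.065,.018],max_speed=.03);bot.hold(.2);print(bot.current_ee_pos())
away();look("c5")
```

```text
[0.5319698  0.06500767 0.01797329]
tips [[0.4339, 0.1617], [0.6255, 0.159]] pin (array([0.52726378, 0.14448641]), np.float64(-0.03411266168013791), np.float64(0.19641024645334326)) t 40.0417
dark [(array([520.9, 110.2]), array([ 75.4, 128.8]), 85.5)]
```

View pics/c5.png

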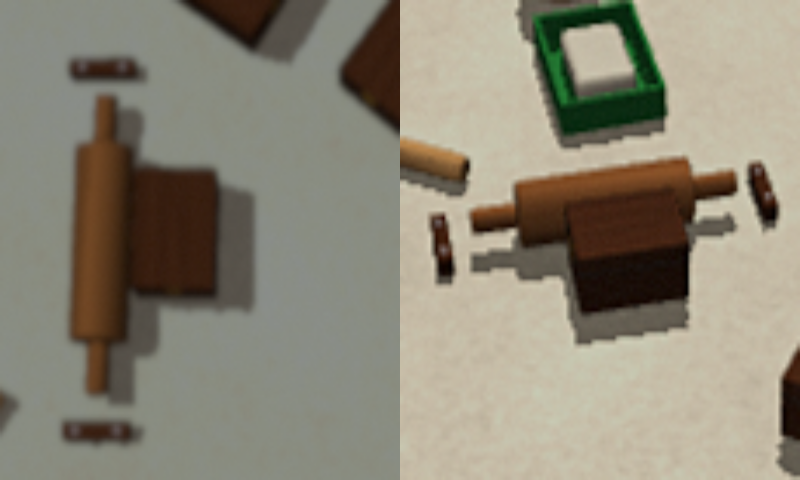

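Pin tips are unchanged. The box edge moved 10 mm, so the centre distance is about 54 mm (window 45–59) and the gap about 2 mm. The robot is clear, so I'm handing in.

```bash
python3 -c "
from workcell import bot
bot.job_done()"
```

```text
the job is handed in; nothing more can be done
```

The job is handed in, with the last picture taken at about 40 s of the 72 s. The pin is parked between the cleats with the box close up behind it. The interface gives no verdict.

**What I did:** I rolled the pin about 80 mm with six light strokes of the two fingertips over its top. I then pushed the box along the board in two low pushes and moved the arm clear.

**Last checks:**
- **Pin:** the side view puts its ends at y = 0.162 and 0.159 m. The cleats' middle line is at about 0.160 m, so both ends are well inside the 16 mm limit. The ends did not move during the final push.
- **Box:** it stands square to the pin. Its centre is about 54 mm from the pin's (allowed 45–59), which is a gap of about 2 mm, and about 4 mm off sideways.
- **Bystanders:** the arm stayed clear of them on its planned paths and the ones in my close crops look unmoved. I did not recheck every one in a final full picture.

**What disagreed:**
- The last top-view pin and box fit failed because the two blobs merged. The final box position therefore comes from the earlier top-view fit plus the 10 mm push, confirmed by the box edge in the picture.
- The side and top views differed by about 2 mm on the pin throughout.
- The first pin mask cut off the shaded side of the pin. I corrected it before rolling.

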